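# Put the tongs stand together and hang up the tongs

## Robot

A 6-joint arm with a two-finger parallel gripper is mounted at the origin on a cart in front of the work surface, level with it; the furniture and walls round the work are solid. World frame = base frame: x ahead of the robot, y to its left, z up, the work surface at z = 0. Lengths are in mm, angles in rad, forces in N, time in s.
With the tool pointing down it reaches from about 350 to 950 mm from the base axis. Payload 17.4 kg.
Tool frame: the origin (TCP) lies on the centre line of the jaws, within the pads' length; the fingertips stand 11 mm ahead of it and the grasp point (between the pads) lies 8 mm behind it (arm.tcp_to_tips is the distance from the TCP to the fingertips, in mm); z points along the fingers, y is the line along which they close (so a half turn about z gives the same grasp; the last joint's range is limited). The gripper opens to 93 mm and grips with 3 to 60 N. Pads are 15 mm wide; open, the fingers measure 128 mm over their backs; the gripper's body (75 mm by 188 mm) begins 65 mm behind the grasp point.
Start: joints at [1.207, 0.116, 1.442, -0, 1.584, -0.038], TCP at [216.053, 639.495, 229.646] pointing down, gripper open.
Joint ranges: [-2.83, 2.83], [-0.83, 2.19], [0.07, 2.5], [-1.14, 4.28], [0.01, 3], [-2.97, 2.97]. Speed limits (rad/s): [1.89, 1.89, 2.22, 3.14, 3.14, 3.14].

## Interface

Orientations are given as a unit quaternion [x, y, z, w].
In Python, from plant import arm gives the robot as it stands.
- The arm moves only by the shell command python3 -m inch 'ROWS' [FORCE]. ROWS is JSON, a list of rows, each an object with "jaw": the closure, from -1 (fully open) to 1 (shut); "linear": the shift along the tool's x, y, z normalised to -1 to 1, where 1 is 0.2 m, a list of three; "yaw": the turn about the tool's z normalised to -1 to 1, where 1 is 1.5 rad. A call has exactly 5 rows; each row is the pose to reach, as a shift and turn from the pose commanded when the call began, along the tool's axes at that moment; what a row does not reach only later rows make up. A row lasts 1/8 s, in which the tool goes at most 62.5 mm and 10.7 degrees, less where a joint would pass 70% of its speed; a pose out of reach is approached as far as the arm can. A call with a number of a shift or a turn outside -1 to 1 is refused whole. A call with a gripper value outside its range is refused whole. The fingers move at their own pace and stop on an object; FORCE is the grip in N (left out, the last holds). Time passes only in rows, so rows that repeat a pose let the fingers close, or fill a call up. It gives the time, the measured TCP pose, the force, the opening and the grip force at its end, in the units of the state.
- arm.sense(): the state, without advancing time (a new reading comes with each control period).
- arm.read_camera(name): name is "scene" or "top"; returns the picture (384x512x3 uint8, red, green, blue); there is no depth.
- arm.get_calibration(name): a dict with "fx", "fy", "cx", "cy" (pixels), "rvec" (rotation vector, rad) and "tvec" (3), from world to camera coordinates, as OpenCV has them. Camera axes: x right, y down, z forward; pixel columns grow to the right and rows downward; lengths in mm; the calibration is good to about 2 mm. A picture is of the moment at which its call begins. get_calibration takes no time and is no camera call.
- arm.close_job(): hands the job in; it is judged then, once.
The state is a dict: "time": time; "joint_pos": joint angles; "qd": joint speeds; "joint_efforts": joint torques, N m; "tool_pos": TCP position; "orientation": TCP orientation; "contact_force": force on the tool from outside, world axes, zero at the start; "torque": the same for the moment, N m; "gripper_width": finger opening in mm; "finger_force": force on a finger pad.
Only numpy, scipy, OpenCV 4.12 (cv2) and the standard library are available. Lean on these libraries where they do the work, as an engineer would, in place of code of your own. Each camera call takes 0.05 s, during which the arm holds its last target. There are 200 camera calls.

## Task

The washed parts of the tongs stand are in the drying rack. Plug the T-shaped upright fully home into the socket of the wooden foot and let go of it, then take the wooden tongs from the leaning sleeve and hang them over the crossbar between its end knobs, one arm on each side of the bar, hanging free and still. Do not shift the things standing round about.

Things in the scene. Friction and masses are not known exactly. Their poses are not given: they have to be found in the camera images.
- stand_foot: foot of the tongs stand: fixed wooden plinth, 110 (x) x 150 (y) x 42 (z) mm, origin at the centre of its underside, z up. In the middle of its top is an oblong socket, long side along its y.
- socket (a point): centre of the socket's mouth, on the plinth's top, 42 mm above the worktop; axes as the plinth's. Hole 20 (x) x 28 (y) mm, 36 mm deep, edge slightly chamfered.
- t_upright: loose steel T-shaped upright, 0.22 kg. Origin: centre of the underside of its round collar (50 mm across, 6 mm thick); z up the post, y along the crossbar. Below the collar an oblong plug 16 (x) x 24 (y) mm, 32 mm long, tapering over its last 15 mm to 8 x 14 mm. Starts upright in the rack's loose hole, collar resting 42 mm above the worktop. Half a turn about z makes no difference.
- crossbar (a point): middle of the upright's crossbar, on its axis, right above the post, 110 mm above the collar's underside (axes as the upright's). The bar is round, 12 mm across and 162 mm long, with end knobs 18 mm across. Just below it the post (14 mm across) carries a flat-sided grip block 16 (x) x 28 (y) x 32 (z) mm, its top 6 mm below the bar axis.
- tongs: loose rigid wooden tongs, 70 g: two straight arms 6 mm thick, 18 mm wide, 85 mm long along -z, 26 mm apart (x), joined by a solid end. Origin: top of the gap, where a bar sits when straddled; z to the solid end, x across the gap, y across the width. Starts in the rack's sleeve, leaning 29 degrees from upright, solid end out, towards the rack's -x.
- bow_top (a point): top of the tongs' solid round end, 41 mm from their origin along z (axes as the tongs'). This end is 38 (x) x 18 (y) x 41 (z) mm; grip it across its 18 mm width.
- drying_rack: fixed grey plastic drying rack, tray 120 (x) x 210 (y) mm, origin at the centre of its underside. At y = +55 mm a block 80 x 80 mm, top 42 mm high, with a roomy hole 26 (x) x 34 (y) mm for the upright. At y = -55 mm a sleeve leaning 29 degrees towards -x, inside 44 x 26 mm, 62 mm deep along its slope; its mouth is at about x = 5 mm, 84 mm high.
- soap_bottle: bystander, to be left alone: clear washing-up liquid bottle with orange cap, 49x81x226 mm, upright; origin at the centre of its underside
- timer: bystander, to be left alone: egg-shaped kitchen timer, 62 mm across, 64 mm high; origin at the centre of its underside
- spice_jar: bystander, to be left alone: small spice jar with a screw cap, 42 mm across, 99 mm high; origin at the centre of its underside
- tomato_tin: bystander, to be left alone: short food tin with a paper label, 75 mm across, 58 mm high; origin at the centre of its underside
- butter_pack: bystander, to be left alone: packet of butter, 73x102x37 mm; origin at the centre of its underside

How it is judged (in metres and radians):
On the way, in this order (a step that is already met when the one before it is completed fails the run):
1. the T-shaped upright is plugged fully home in the foot and let go of (horizontal distance between t_upright and socket below 0.005 m and z of t_upright in the frame of socket between -0.004 and 0.004 m and angle between t_upright's own z axis and vertical below 0.08 rad and angle between the y axis of t_upright and the y axis of stand_foot, either way round below 0.2 rad and contact force between the fingers and t_upright below 0.1 N), for 0.2 s.
2. the tongs straddle the crossbar (x of tongs in the frame of t_upright between -0.009 and 0.009 m and y of tongs in the frame of t_upright between -0.07 and 0.07 m and z of tongs in the frame of t_upright between 0.11 and 0.124 m and angle between tongs's own z axis and vertical below 0.4 rad and angle between the y axis of tongs and the y axis of t_upright, either way round below 0.4 rad and contact force between tongs and t_upright above 0.1 N), for 0.2 s.
At the end, for the whole second after the job is handed in: Upright in the socket: collar within 4 mm of the plinth top, 5 mm of centre, tilt < 0.08, crossbar along the plinth within 0.2 rad. Tongs rest on the bar, an arm each side: origin 110-124 mm above the collar, within 9 mm of its axis and 70 mm of its middle, tilt and yaw < 0.4 rad, at rest (all of step 2 and horizontal distance between t_upright and socket below 0.005 m and z of t_upright in the frame of socket between -0.004 and 0.004 m and angle between t_upright's own z axis and vertical below 0.08 rad and angle between the y axis of t_upright and the y axis of stand_foot, either way round below 0.2 rad and linear speed of tongs below 0.03 m/s and angular speed of tongs below 0.4 rad/s); the robot touches nothing.
It fails at once if the soap bottle is shifted by more than 30 mm (distance of soap_bottle from where it was at the start of the episode above 0.03 m).
It fails at once if the timer is shifted by more than 30 mm (distance of timer from where it was at the start of the episode above 0.03 m).
It fails at once if the spice jar is shifted by more than 30 mm (distance of spice_jar from where it was at the start of the episode above 0.03 m).
It fails at once if the tomato tin is shifted by more than 30 mm (distance of tomato_tin from where it was at the start of the episode above 0.03 m).
It fails at once if the butter pack is shifted by more than 30 mm (distance of butter_pack from where it was at the start of the episode above 0.03 m).
It also fails if it takes over 64 s, if anything falls off the work surface, if the arm or the gripper's body presses on something with over 40 N, if the wrist force passes 120 N, or if a joint passes its speed limit or range.

## Working session

There is one attempt and no reset: what is moved stays moved. The work goes in short steps, Python scripts to look and compute and a shell command to move; the robot and the scene stay as the last step left them, time stands still between calls to the robot, and variables do not carry over. Pictures are saved under pics/ and viewed, at most 10 in all, crops included, and the job is handed in when it is done.

```bash
mkdir -p pics; ls; python3 - <<'E'
from plant import arm
import cv2
for n in("scene","top"):
    cv2.imwrite(f"pics/{n}0.png",arm.read_camera(n)[:,:,::-1]); print(arm.get_calibration(n))
print(arm.sense(), arm.tcp_to_tips)
E
```

```text
pics
{'fx': 378.0610183498917, 'fy': 378.0610183498917, 'cx': 253.51111886759327, 'cy': 188.9761190999712, 'rvec': array([ 0.78046118, -2.6447762 ,  1.01225966]), 'tvec': array([448.17709402, 421.0097074 , 938.56579755])}
{'fx': 470.58748046643666, 'fy': 470.58748046643666, 'cx': 250.8614118571172, 'cy': 191.2208352779492, 'rvec': array([ 2.1102976 , -2.13526639,  0.21383063]), 'tvec': array([-121.90392964,  609.08092835, 1351.74823806])}
{'time': 0.1, 'joint_pos': array([ 1.20720885e+00,  1.16443597e-01,  1.44219566e+00,  1.07459677e-05,
        1.58399607e+00, -3.78134240e-02]), 'qd': array([ 0.00179324, -0.00205493, -0.00170235, -0.0030977 ,  0.00119762,
       -0.00106855]), 'joint_efforts': array([ 1.86693906e-03, -7.22887516e+01, -6.23864150e+01,  7.82319624e-02,
        2.26851075e-02, -2.60534762e-05]), 'tool_pos': array([215.98216537, 639.33369051, 228.97697525]), 'orientation': array([ 1.62167601e-01,  9.86763091e-01, -5.09799555e-04, -1.09195905e-04]), 'contact_force': array([-0.0328546 , -0.37624724,  0.2269936 ]), 'torque': array([-0.01010989, -0.06389999, -0.02785133]), 'finger_force': 0.0, 'gripper_width': 92.78284096948003} 11.0
```

View pics/scene0.png

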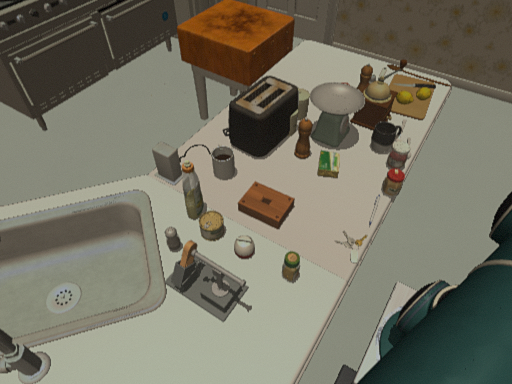

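View pics/top0.png

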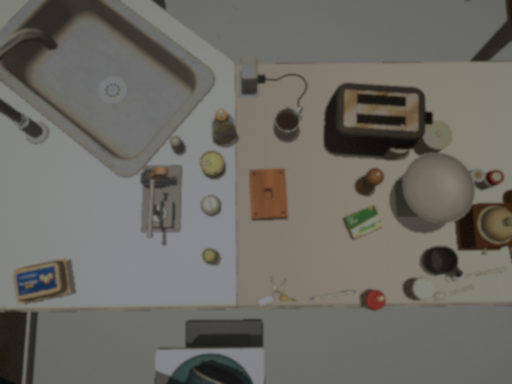

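The scene view shows the rack at about (208,285), with the tongs' bow at (187,250) and the T-bar at (222,290). The plinth is at (266,203). In the top view the rack is at (161,200), the plinth at (268,194) and the timer at (210,204). I'll crop both for detail and project known points.

```bash
cat > h.py <<'E'
import numpy as np, cv2
from plant import arm
C={}
for n in("scene","top"):
    c=arm.get_calibration(n); K=np.array([[c["fx"],0,c["cx"]],[0,c["fy"],c["cy"]],[0,0,1.]])
    C[n]=(K,np.array(c["rvec"],float),np.array(c["tvec"],float),cv2.Rodrigues(np.array(c["rvec"],float))[0])
def proj(n,P):
    K,r,t,R=C[n]; return cv2.projectPoints(np.array(P,float).reshape(-1,1,3),r,t,K,None)[0].reshape(-1,2)
def ray(n,uv):
    K,r,t,R=C[n]; d=R.T@np.linalg.inv(K)@np.array([*uv,1.]); return -R.T@t, d/np.linalg.norm(d)
def onz(n,uv,z):
    o,d=ray(n,uv); return o+d*(z-o[2])/d[2]
def two(uvs,uvt):
    o1,d1=ray("scene",uvs);o2,d2=ray("top",uvt)
    s=np.linalg.lstsq(np.c_[d1,-d2],o2-o1,rcond=None)[0]
    a,b=o1+s[0]*d1,o2+s[1]*d2; return (a+b)/2,np.linalg.norm(a-b)
E
python3 - <<'E'
from h import *
print(proj("top",[[0,0,0],[216,639,229],[400,0,0]]),proj("scene",[[0,0,0],[216,639,229]]))
s=cv2.imread("pics/scene0.png");t=cv2.imread("pics/top0.png")
a=cv2.resize(s[160:330,150:310],None,fx=3.5,fy=3.5,interpolation=cv2.INTER_CUBIC)
b=cv2.resize(t[100:270,130:300],None,fx=3.5,fy=3.5,interpolation=cv2.INTER_CUBIC)
cv2.imwrite("pics/sc.png",a);cv2.imwrite("pics/tc.png",b)
E
```

```text
[[208.42269325 403.2616957 ]
 [-57.42811081 336.8591096 ]
 [209.08433507 262.56011509]] [[434.04005888 358.56184141]
 [191.12421663 637.95161088]]
```

View pics/sc.png

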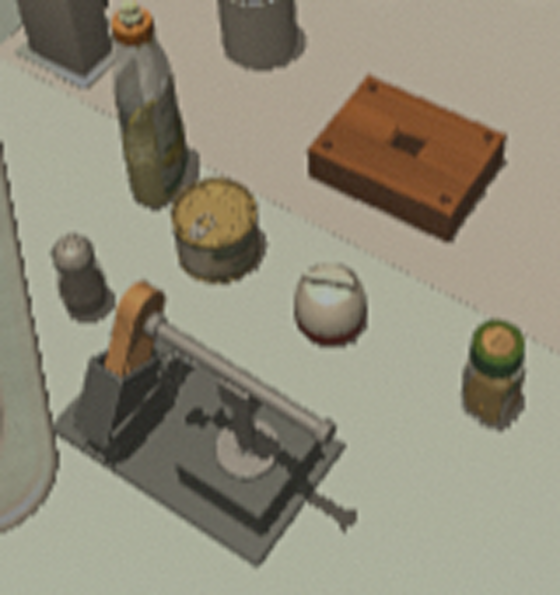

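View pics/tc.png

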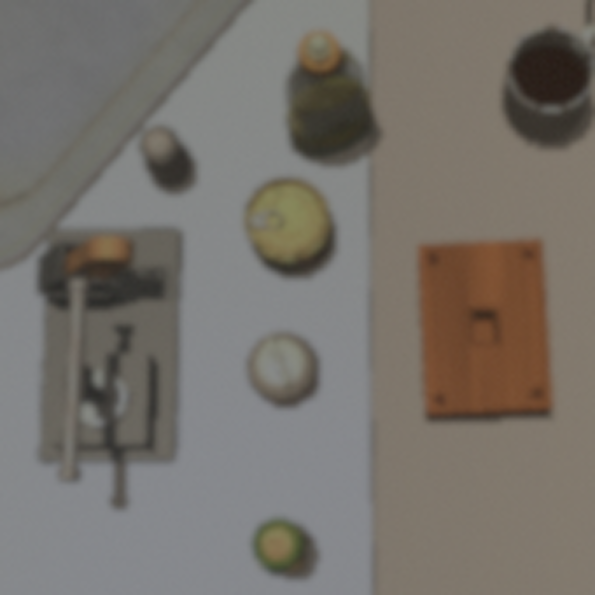

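In the crops, the scene view has the socket at crop (408,141), the far bar knob at about (153,322) and the near knob at (325,430). The tongs' bow top is at (150,285). In the top view the socket is at crop (485,327), the bar runs (77,283)→(68,475) and the bow is at (100,255). The thin dark T shapes are shadows. Next I'll measure with masks.

```bash
cat > foot.py <<'E'
from h import *
print("cams",[np.round(-C[n][3].T@C[n][2]) for n in C])
def quad(n,off,roi,vmin):
    im=cv2.imread(f"pics/{n}0.png"); hsv=cv2.cvtColor(cv2.resize(im,None,fx=4,fy=4,interpolation=cv2.INTER_CUBIC),cv2.COLOR_BGR2HSV)
    m=cv2.inRange(hsv,(0,110,vmin),(16,255,255)); M=np.zeros_like(m); x0,y0,x1,y1=[4*k for k in roi]; M[y0:y1,x0:x1]=m[y0:y1,x0:x1]
    M=cv2.morphologyEx(M,cv2.MORPH_CLOSE,np.ones((5,5)))
    c=max(cv2.findContours(M,cv2.RETR_EXTERNAL,cv2.CHAIN_APPROX_NONE)[0],key=cv2.contourArea)
    h=cv2.convexHull(c); 
    for e in np.arange(3,40,1.):
        q=cv2.approxPolyDP(h,e,True)
        if len(q)<=4: break
    return (q.reshape(-1,2)+.5)/4-.5, M, hsv
for n,roi,v in (("scene",(235,178,300,232),105),("top",(245,162,292,226),60)):
    q,M,hsv=quad(n,0,roi,v)
    W=np.array([onz(n,p,42) for p in q]); print(n,q.round(1).tolist(),W.round(0).tolist())
    A,B=W[0],W[2]; print("centre",W.mean(0).round(1),"sides",[np.linalg.norm(W[i]-W[i-1]).round() for i in range(4)])
    for i in range(4):
        d=W[i]-W[i-1]
        if np.linalg.norm(d)>130: print("yaw",np.degrees(np.arctan2(d[1],d[0])).round(1))
print("socket two views",two((150+408.5/3.5-.5,160+141.5/3.5-.5),(130+485.5/3.5-.5,100+327.5/3.5-.5)))
f=lambda S,T:two((150+(S[0]+.5)/3.5-.5,160+(S[1]+.5)/3.5-.5),(130+(T[0]+.5)/3.5-.5,100+(T[1]+.5)/3.5-.5))
print("knob far",f((153,322),(77,283)),"near",f((325,430),(68,475)))
E
python3 foot.py; python3 - <<'E'
import cv2
s=cv2.imread("pics/scene0.png");t=cv2.imread("pics/top0.png")
import numpy as np
a=cv2.resize(s[236:324,162:258],None,fx=8,fy=6.5,interpolation=cv2.INTER_CUBIC)
b=cv2.resize(t[160:242,135:190],None,fx=7,fy=7,interpolation=cv2.INTER_CUBIC)
g=lambda i:cv2.convertScaleAbs(i,alpha=1.5,beta=0)
cv2.imwrite("pics/sc2.png",g(a));cv2.imwrite("pics/tc2.png",g(b))
E
```

```text
cams [array([205., 506., 980.]), array([ 336., -118., 1444.])]
scene [[254.6, 181.4], [293.6, 198.4], [278.4, 220.9], [237.9, 202.4]] [[679.0, -231.0, 42.0], [531.0, -237.0, 42.0], [526.0, -131.0, 42.0], [674.0, -124.0, 42.0]]
centre [ 602.7 -180.6   42. ] sides [np.float64(108.0), np.float64(148.0), np.float64(106.0), np.float64(148.0)]
yaw -178.0
yaw 2.5
top [[283.1, 168.9], [286.6, 215.6], [252.4, 217.9], [250.1, 170.4]] [[680.0, -229.0, 42.0], [535.0, -236.0, 42.0], [529.0, -133.0, 42.0], [676.0, -128.0, 42.0]]
centre [ 605.1 -181.3   42. ] sides [np.float64(101.0), np.float64(145.0), np.float64(103.0), np.float64(147.0)]
yaw -177.3
yaw 1.9
socket two views (array([ 603.67739226, -182.12102568,   42.21361824]), np.float64(2.1093153790434234))
knob far (array([621.62984457, 148.86355483, 154.72118817]), np.float64(2.1795904280932086)) near (array([468.01117892, 151.96044491, 153.3663318 ]), np.float64(2.097169766946152))
```

View pics/sc2.png

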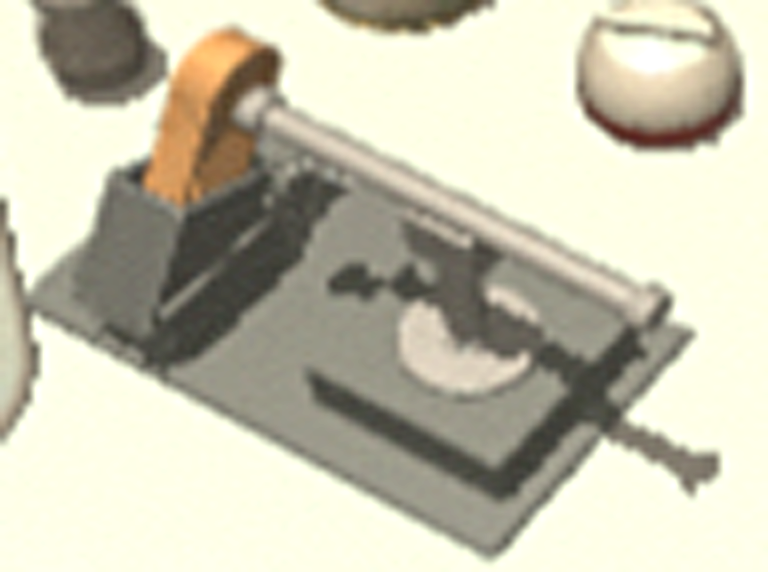

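View pics/tc2.png

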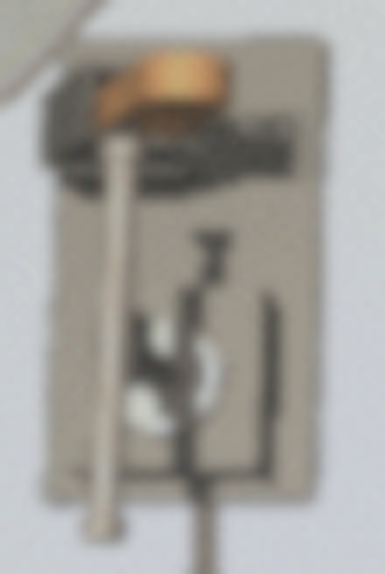

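The enlarged scene shows the knobs at crop (258,105) and (648,303), and tray corners at (30,300), (492,555) and (693,330). The enlarged top view has knobs at (119,147) and (103,525), the bow strip u 97–225, v 52–103, and tray corners at (330,38), (318,495) and (48,500).

```bash
cat > rack.py <<'E'
from h import *
S=lambda u,v:((u+.5)/8-.5+162,(v+.5)/6.5-.5+236)
T=lambda u,v:((u+.5)/7-.5+135,(v+.5)/7-.5+160)
print("knobs",two(S(258,105),T(119,147)),two(S(648,303),T(103,525)))
cs=[onz("scene",S(*p),5) for p in ((30,300),(492,555),(693,330))]
ct=[onz("top",T(*p),5) for p in ((330,38),(318,495),(48,500))]
for c in(cs,ct): print("tray",np.round(c,0).tolist(),"centre",((c[0]+c[2])/2).round(1),[np.linalg.norm(c[i]-c[i+1]).round() for i in(0,1)])
# rack yaw: rack +y direction
y=np.mean([cs[1]-cs[0],ct[1]-ct[0]],0)[:2]; y/=np.linalg.norm(y); x=np.array([y[1],-y[0]])
o=((cs[0]+cs[2])/2+(ct[0]+ct[2])/2)[:2]/2
print("o",o,"x",x,"y",y)
a=np.radians(29)
R=lambda p:np.r_[o+p[0]*x+p[1]*y,p[2]]
mouth=np.array([5,-55,84.]); ax=np.array([-np.sin(a),0,np.cos(a)]); px=np.array([np.cos(a),0,np.sin(a)])
for L in (55,64,72):
    top=R(mouth+L*ax); ctr=mouth+(L-19)*ax
    print(L,"bowtop",top.round(1),"ctr",R(ctr).round(1))
    for off,nm in((9,"near"),(-9,"far")):
        P=[R(ctr+19*(np.cos(t)*px+np.sin(t)*ax)+[0,off,0]) for t in np.radians([0,45,90,135,180])]
        s=proj("scene",P);t=proj("top",P)
        print(nm,"scene",((s-[162,236]+.5)*[8,6.5]).round().tolist(),"top",((t-[135,160]+.5)*7).round().tolist())
E
python3 rack.py
```

```text
knobs (array([620.83806073, 148.74399311, 155.10516566]), np.float64(3.2474011693631017)) (array([469.36084071, 151.22422812, 152.91945023]), np.float64(3.8739644469604797))
tray [[700.0, 205.0, 5.0], [495.0, 209.0, 5.0], [494.0, 89.0, 5.0]] centre [596.8 147.2   5. ] [np.float64(205.0), np.float64(119.0)]
tray [[705.0, 87.0, 5.0], [499.0, 89.0, 5.0], [498.0, 207.0, 5.0]] centre [601.4 147.1   5. ] [np.float64(206.0), np.float64(118.0)]
o [599.07877422 147.18775578] x [0.01286456 0.99991725] y [-0.99991725  0.01286456]
55 bowtop [653.8 124.8 132.1] ctr [653.9 134.  115.5]
near scene [[203.0, 121.0], [222.0, 89.0], [251.0, 66.0], [272.0, 66.0], [274.0, 88.0]] top [[133.0, 109.0], [156.0, 104.0], [193.0, 105.0], [220.0, 112.0], [221.0, 119.0]]
far scene [[162.0, 100.0], [180.0, 68.0], [209.0, 46.0], [231.0, 46.0], [233.0, 68.0]] top [[135.0, 67.0], [158.0, 61.0], [194.0, 62.0], [221.0, 69.0], [223.0, 77.0]]
64 bowtop [653.7 120.5 140. ] ctr [653.9 129.7 123.4]
near scene [[209.0, 103.0], [228.0, 70.0], [257.0, 48.0], [278.0, 48.0], [280.0, 70.0]] top [[140.0, 105.0], [163.0, 100.0], [200.0, 101.0], [227.0, 107.0], [229.0, 115.0]]
far scene [[167.0, 82.0], [186.0, 50.0], [215.0, 27.0], [237.0, 28.0], [239.0, 50.0]] top [[141.0, 62.0], [165.0, 57.0], [201.0, 58.0], [228.0, 65.0], [230.0, 73.0]]
72 bowtop [653.7 116.6 147. ] ctr [653.8 125.8 130.4]
near scene [[214.0, 86.0], [233.0, 54.0], [262.0, 31.0], [283.0, 32.0], [285.0, 54.0]] top [[146.0, 101.0], [170.0, 96.0], [206.0, 97.0], [234.0, 103.0], [235.0, 111.0]]
far scene [[172.0, 66.0], [190.0, 33.0], [220.0, 11.0], [241.0, 12.0], [243.0, 34.0]] top [[148.0, 58.0], [172.0, 53.0], [208.0, 54.0], [235.0, 60.0], [237.0, 69.0]]
```

Everything agrees. The bar centre is at (545,150,~153) with a yaw of about −1°, and the socket is at (604,−181.5,42) with a foot yaw of about +2°. The bow centre is at (654,130,123). Now I'll move above the upright.

```bash
cat > go.py <<'E'
# usage: go.py x y z ang : shift needed in tool units to reach TCP xyz, tool-y at world angle ang (deg)
import sys; from h import *
from scipy.spatial.transform import Rotation as Ro
s=arm.sense(); R=Ro.from_quat(s["orientation"]).as_matrix()
t=np.array(list(map(float,sys.argv[1:4])))
a=np.degrees(np.arctan2(R[1,1],R[0,1])); d=(float(sys.argv[4])-a+90)%180-90
print("t",round(s["time"],2),"tcp",s["tool_pos"].round(1),"ang",round(a,1),"tilt",R[:,2].round(3),"F",s["contact_force"].round(1),"w",round(s["gripper_width"],1),"ff",round(s["finger_force"],1))
print("linear",(R.T@(t-s["tool_pos"])/200).round(4),"yaw",round(-np.radians(d)/1.5,4),"q6",s["joint_pos"][5].round(2))
E
A='[{"jaw":-1,"linear":[-0.16,-0.12,0],"yaw":0},{"jaw":-1,"linear":[-0.32,-0.24,0],"yaw":0},{"jaw":-1,"linear":[-0.48,-0.36,0],"yaw":0},{"jaw":-1,"linear":[-0.64,-0.48,0],"yaw":0},{"jaw":-1,"linear":[-0.78,-0.6,0],"yaw":0}]' ; unset A
python3 -m inch '[{"jaw":-1,"linear":[-0.16,-0.12,0],"yaw":0},{"jaw":-1,"linear":[-0.32,-0.24,0],"yaw":0},{"jaw":-1,"linear":[-0.48,-0.36,0],"yaw":0},{"jaw":-1,"linear":[-0.64,-0.48,0],"yaw":0},{"jaw":-1,"linear":[-0.78,-0.6,0],"yaw":0}]'
python3 -m inch '[{"jaw":-1,"linear":[-0.16,-0.12,0],"yaw":0},{"jaw":-1,"linear":[-0.32,-0.24,0],"yaw":0},{"jaw":-1,"linear":[-0.48,-0.36,0],"yaw":0},{"jaw":-1,"linear":[-0.64,-0.48,0],"yaw":0},{"jaw":-1,"linear":[-0.78,-0.6,0],"yaw":0}]'
python3 go.py 545 150 229 89
```

```text
time: 0.72
tool_pos: [326.0, 474.6, 229.3]
orientation: [0.162, 0.987, -0.0, -0.0]
contact_force: [0.0, -0.3, 1.1]
gripper_width: 93.2
finger_force: 0.0
time: 1.35
tool_pos: [435.4, 311.0, 229.4]
orientation: [0.162, 0.987, -0.0, -0.0]
contact_force: [0.1, 1.0, 0.2]
gripper_width: 93.1
finger_force: 0.0
t 1.35 tcp [435.4 311.  229.4] ang 71.3 tilt [-0. -0. -1.] F [0.1 1.  0.2] w 93.1 ff 0.0
linear [-0.7771 -0.587   0.0019] yaw -0.2057 q6 -0.67
```

```bash
python3 -m inch '[{"jaw":-1,"linear":[-0.2,-0.15,0],"yaw":-0.07},{"jaw":-1,"linear":[-0.4,-0.3,0],"yaw":-0.14},{"jaw":-1,"linear":[-0.6,-0.45,0],"yaw":-0.2},{"jaw":-1,"linear":[-0.777,-0.587,0.002],"yaw":-0.206},{"jaw":-1,"linear":[-0.777,-0.587,0.002],"yaw":-0.206}]' >/dev/null
python3 go.py 545 150 122.5 89
```

```text
t 1.98 tcp [545.4 149.1 228.6] ang 88.9 tilt [-0.001 -0.001 -1.   ] F [0.1 0.8 0.1] w 93.2 ff 0.0
linear [0.0016 0.0047 0.5304] yaw -0.0016 q6 -1.33
```

```bash
python3 -m inch '[{"jaw":-1,"linear":[0.001,0.005,0.15],"yaw":0},{"jaw":-1,"linear":[0.001,0.005,0.3],"yaw":0},{"jaw":-1,"linear":[0.001,0.005,0.43],"yaw":0},{"jaw":-1,"linear":[0.001,0.005,0.53],"yaw":0},{"jaw":-1,"linear":[0.001,0.005,0.53],"yaw":0}]' |tail -3
python3 -m inch '[{"jaw":0.2,"linear":[0,0,0],"yaw":0},{"jaw":0.4,"linear":[0,0,0],"yaw":0},{"jaw":0.6,"linear":[0,0,0],"yaw":0},{"jaw":0.8,"linear":[0,0,0],"yaw":0},{"jaw":1,"linear":[0,0,0],"yaw":0}]' 30 |tail -3
python3 -m inch '[{"jaw":1,"linear":[0,0,0],"yaw":0},{"jaw":1,"linear":[0,0,0],"yaw":0},{"jaw":1,"linear":[0,0,0],"yaw":0},{"jaw":1,"linear":[0,0,0],"yaw":0},{"jaw":1,"linear":[0,0,0],"yaw":0}]' 30 |tail -3
python3 go.py 545 150 250 89
```

```text
contact_force: [-0.5, 0.4, 0.1]
gripper_width: 92.9
finger_force: 0.0
contact_force: [0.7, 1.4, 0.1]
gripper_width: 47.6
finger_force: 0.0
contact_force: [-0.8, -0.3, -0.2]
gripper_width: 15.7
finger_force: 30.0
t 3.85 tcp [544.3 152.3 123.2] ang 89.0 tilt [-0. -0. -1.] F [-0.8 -0.3 -0.2] w 15.7 ff 30.0
linear [-0.0038 -0.0114 -0.6342] yaw 0.0004 q6 -1.33
```

Width 15.7 mm confirms the grip is on the 16 mm block. Lifting.

```bash
python3 -m inch '[{"jaw":1,"linear":[0,0,-0.12],"yaw":0},{"jaw":1,"linear":[0,0,-0.25],"yaw":0},{"jaw":1,"linear":[0,0,-0.4],"yaw":0},{"jaw":1,"linear":[0,0,-0.55],"yaw":0},{"jaw":1,"linear":[0,0,-0.65],"yaw":0}]' |tail -3
python3 go.py 604 -181.5 250 92
```

```text
contact_force: [0.1, -0.9, -2.0]
gripper_width: 16.0
finger_force: 30.0
t 4.47 tcp [544.4 152.3 254.5] ang 89.0 tilt [ 0.001  0.    -1.   ] F [ 0.1 -0.9 -2. ] w 16.0 ff 30.0
linear [-0.326  -1.6639  0.0225] yaw -0.0345 q6 -1.33
```

```bash
python3 -m inch '[{"jaw":1,"linear":[-0.03,-0.16,0],"yaw":0},{"jaw":1,"linear":[-0.07,-0.34,0],"yaw":0},{"jaw":1,"linear":[-0.1,-0.52,0],"yaw":0},{"jaw":1,"linear":[-0.13,-0.7,0],"yaw":0},{"jaw":1,"linear":[-0.16,-0.86,0],"yaw":0}]' |tail -3
python3 -m inch '[{"jaw":1,"linear":[-0.04,-0.2,0],"yaw":0},{"jaw":1,"linear":[-0.08,-0.4,0],"yaw":0},{"jaw":1,"linear":[-0.12,-0.6,0],"yaw":0},{"jaw":1,"linear":[-0.16,-0.75,0.01],"yaw":-0.02},{"jaw":1,"linear":[-0.166,-0.804,0.02],"yaw":-0.034}]' |tail -3
python3 -m inch '[{"jaw":1,"linear":[0,0,0.1],"yaw":0},{"jaw":1,"linear":[0,0,0.2],"yaw":0},{"jaw":1,"linear":[0,0,0.25],"yaw":0},{"jaw":1,"linear":[0,0,0.25],"yaw":0},{"jaw":1,"linear":[0,0,0.25],"yaw":0}]' |tail -3
python3 go.py 604 -181.5 190 92
python3 - <<'E'
from h import *
s=arm.read_camera("scene")[:,:,::-1];t=arm.read_camera("top")[:,:,::-1]
cv2.imwrite("pics/s1.png",s);cv2.imwrite("pics/t1.png",t)
a=cv2.resize(s[140:240,225:315],(540,600),interpolation=cv2.INTER_CUBIC)
cv2.imwrite("pics/hold.png",a)
E
```

```text
contact_force: [0.0, -0.4, -1.8]
gripper_width: 15.5
finger_force: 30.0
contact_force: [-0.4, 1.3, -1.9]
gripper_width: 15.5
finger_force: 30.0
contact_force: [0.9, 0.1, -2.1]
gripper_width: 15.9
finger_force: 30.0
t 6.35 tcp [ 604.1 -181.4  200. ] ang 92.0 tilt [ 0.001 -0.    -1.   ] F [ 0.9  0.1 -2.1] w 15.9 ff 30.0
linear [ 0.0006 -0.0006  0.0498] yaw -0.0003 q6 -1.94
```

View pics/hold.png

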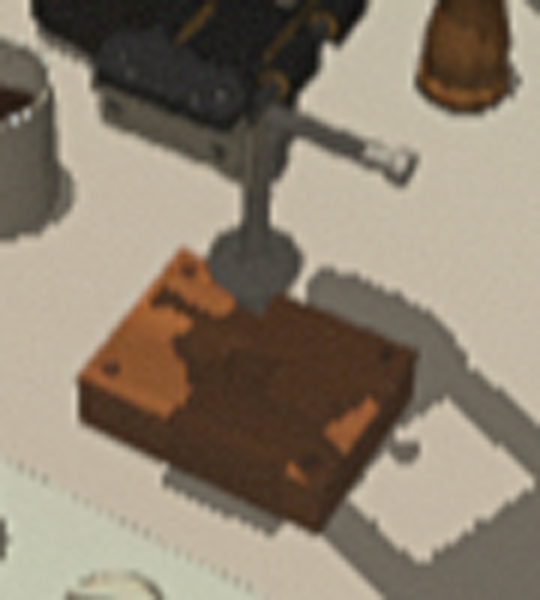

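The held upright's collar shows at crop (255,263) and its near knob at about (402,163). The gripper hides the far knob. I'll check the offset in the grip.

```bash
python3 - <<'E'
from h import *
f=lambda u,v:((u+.5)/6-.5+225,(v+.5)/6-.5+140)
print("collar centre at z 121.8:",onz("scene",f(255,263),121.8))
print("knob at z 228.8",onz("scene",f(396,163),228.8))
print(((proj("scene",[[604.1,-181.4,121.8],[604.1-78,-181.4-2,228.8]])-[225,140]+.5)*6))
E
```

```text
collar centre at z 121.8: [ 601.6762482  -182.32420307  121.8       ]
knob at z 228.8 [ 530.02286537 -186.99497529  228.8       ]
[[250.55312464 262.73360127]
 [400.08156457 171.24784287]]
```

Offsets from the socket are under 2 mm, well within the taper. Lowering gradually.

```bash
python3 -m inch '[{"jaw":1,"linear":[0,0,0.06],"yaw":0},{"jaw":1,"linear":[0,0,0.12],"yaw":0},{"jaw":1,"linear":[0,0,0.18],"yaw":0},{"jaw":1,"linear":[0,0,0.23],"yaw":0},{"jaw":1,"linear":[0,0,0.25],"yaw":0}]' |egrep 'tool_pos|contact'
python3 -m inch '[{"jaw":1,"linear":[0,0,0.015],"yaw":0},{"jaw":1,"linear":[0,0,0.03],"yaw":0},{"jaw":1,"linear":[0,0,0.045],"yaw":0},{"jaw":1,"linear":[0,0,0.06],"yaw":0},{"jaw":1,"linear":[0,0,0.06],"yaw":0}]' |egrep 'tool_pos|contact'
```

```text
tool_pos: [603.7, -181.5, 148.3]
contact_force: [-0.1, -0.1, -1.2]
tool_pos: [603.8, -181.4, 136.9]
contact_force: [0.0, 1.3, -2.9]
```

```bash
python3 -m inch '[{"jaw":1,"linear":[0,0,0.015],"yaw":0},{"jaw":1,"linear":[0,0,0.03],"yaw":0},{"jaw":1,"linear":[0,0,0.045],"yaw":0},{"jaw":1,"linear":[0,0,0.06],"yaw":0},{"jaw":1,"linear":[0,0,0.06],"yaw":0}]' |egrep 'tool_pos|contact'
python3 -m inch '[{"jaw":1,"linear":[0,0,0.004],"yaw":0},{"jaw":1,"linear":[0,0,0.007],"yaw":0},{"jaw":1,"linear":[0,0,0.01],"yaw":0},{"jaw":1,"linear":[0,0,0.01],"yaw":0},{"jaw":1,"linear":[0,0,0.01],"yaw":0}]' |egrep 'tool_pos|contact'
```

```text
tool_pos: [603.8, -181.5, 124.8]
contact_force: [1.0, 2.6, -4.6]
tool_pos: [603.9, -181.5, 123.3]
contact_force: [-0.2, 3.3, -0.2]
```

```bash
python3 -m inch '[{"jaw":1,"linear":[0,0,0.003],"yaw":0},{"jaw":1,"linear":[0,0,0.006],"yaw":0},{"jaw":1,"linear":[0,0,0.009],"yaw":0},{"jaw":1,"linear":[0,0,0.009],"yaw":0},{"jaw":1,"linear":[0,0,0.009],"yaw":0}]' |egrep 'tool_pos|contact'
```

```text
tool_pos: [604.1, -181.5, 123.2]
contact_force: [-5.8, 5.7, 14.6]
```

The collar is seated: 14.6 N upward at the same TCP height as in the rack. Releasing and backing off.

```bash
python3 -m inch '[{"jaw":0.5,"linear":[0,0,0],"yaw":0},{"jaw":0,"linear":[0,0,0],"yaw":0},{"jaw":-0.3,"linear":[0,0,0],"yaw":0},{"jaw":-0.3,"linear":[0,0,0],"yaw":0},{"jaw":-0.3,"linear":[0,0,0],"yaw":0}]' |egrep 'tool_pos|contact|width'
python3 -m inch '[{"jaw":-0.3,"linear":[0,0,-0.1],"yaw":0},{"jaw":-0.3,"linear":[0,0,-0.25],"yaw":0},{"jaw":-0.3,"linear":[0,0,-0.4],"yaw":0},{"jaw":-0.3,"linear":[0,0,-0.55],"yaw":0},{"jaw":-0.3,"linear":[0,0,-0.65],"yaw":0}]' |egrep 'tool_pos|contact|width'
python3 go.py 655 130 250 1
```

```text
tool_pos: [603.9, -181.6, 121.4]
contact_force: [-0.2, -0.6, -0.2]
gripper_width: 57.5
tool_pos: [604.1, -181.6, 254.4]
contact_force: [0.8, 0.2, -0.1]
gripper_width: 60.6
t 10.82 tcp [ 604.1 -181.6  254.4] ang 92.0 tilt [ 0.002 -0.001 -1.   ] F [ 0.8  0.2 -0.1] w 60.6 ff 0.0
linear [-0.3076  1.5485  0.0213] yaw -1.036 q6 -1.94
```

```bash
python3 -m inch '[{"jaw":-0.3,"linear":[-0.03,0.16,0],"yaw":0.12},{"jaw":-0.3,"linear":[-0.06,0.34,0],"yaw":0.24},{"jaw":-0.3,"linear":[-0.09,0.5,0],"yaw":0.36},{"jaw":-0.3,"linear":[-0.12,0.66,0],"yaw":0.48},{"jaw":-0.3,"linear":[-0.15,0.78,0],"yaw":0.6}]' |egrep 'width'
python3 go.py 655 130 250 1
python3 - <<'E'
from h import *
s=arm.read_camera("scene")[:,:,::-1];t=arm.read_camera("top")[:,:,::-1]
cv2.imwrite("pics/s2.png",s)
E
```

```text
gripper_width: 60.5
t 11.45 tcp [628.6 -23.3 252. ] ang 40.1 tilt [ 0.  0. -1.] F [0.1 0.4 0.3] w 60.5 ff 0.0
linear [0.5013 0.5948 0.0101] yaw 0.4548 q6 -0.78
```

```bash
python3 -m inch '[{"jaw":-0.3,"linear":[0.12,0.14,0],"yaw":0.12},{"jaw":-0.3,"linear":[0.25,0.29,0],"yaw":0.24},{"jaw":-0.3,"linear":[0.38,0.44,0],"yaw":0.36},{"jaw":-0.3,"linear":[0.48,0.58,0],"yaw":0.46},{"jaw":-0.3,"linear":[0.501,0.595,0],"yaw":0.463}]' |egrep 'width'
python3 go.py 655 126 123 0.3
```

```text
gripper_width: 60.3
t 12.18 tcp [654.4 129.8 251.4] ang 0.8 tilt [-0. -0. -1.] F [ 0.2 -0.  -0.6] w 60.3 ff 0.0
linear [-0.0188  0.0029  0.6421] yaw 0.0059 q6 0.14
```

```bash
python3 -m inch '[{"jaw":-0.3,"linear":[-0.019,0.003,0.15],"yaw":0},{"jaw":-0.3,"linear":[-0.019,0.003,0.32],"yaw":0},{"jaw":-0.3,"linear":[-0.019,0.003,0.48],"yaw":0},{"jaw":-0.3,"linear":[-0.019,0.003,0.6],"yaw":0},{"jaw":-0.3,"linear":[-0.019,0.003,0.642],"yaw":0}]' |egrep 'width|contact'
python3 -m inch '[{"jaw":0.2,"linear":[0,0,0],"yaw":0},{"jaw":0.5,"linear":[0,0,0],"yaw":0},{"jaw":0.8,"linear":[0,0,0],"yaw":0},{"jaw":1,"linear":[0,0,0],"yaw":0},{"jaw":1,"linear":[0,0,0],"yaw":0}]' 15|egrep 'width|contact|finger'
python3 go.py 655 126 123 0.3
python3 - <<'E'
from h import *
s=arm.read_camera("scene")[:,:,::-1]
s2=cv2.imread("pics/s2.png")
a=cv2.resize(s[225:325,155:255],(396,396),interpolation=cv2.INTER_CUBIC);b=cv2.resize(s2[140:240,225:325],(396,396),interpolation=cv2.INTER_CUBIC)
cv2.imwrite("pics/grip.png",np.hstack([a,b]))
E
```

```text
contact_force: [0.6, -0.5, -0.4]
gripper_width: 60.6
contact_force: [0.0, -0.8, 2.4]
gripper_width: 17.8
finger_force: 15.0
t 13.43 tcp [654.9 125.1 123.3] ang 0.6 tilt [ 0.  0. -1.] F [ 0.  -0.8  2.4] w 17.8 ff 15.0
linear [0.0047 0.0004 0.0014] yaw 0.0036 q6 0.14
```

View pics/grip.png

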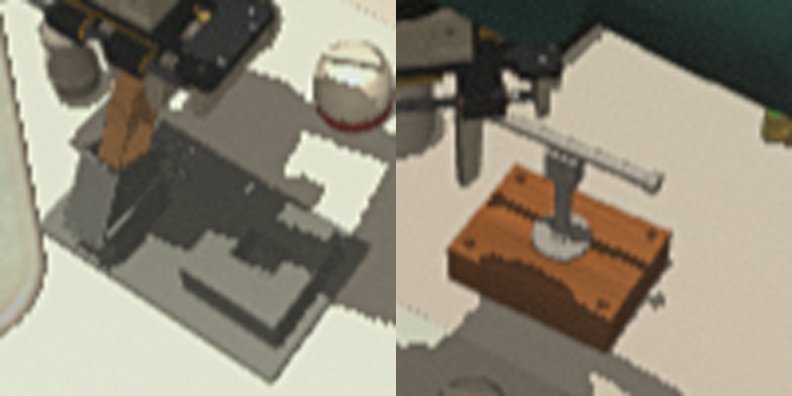

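The left half shows the tongs' bow held in the jaws at (130,110). The right half shows the upright seated, with its collar flush on the plinth at (560,240). Now I'll pull the tongs out along the 29° slope.

```bash
python3 -m inch '[{"jaw":1,"linear":[0,0,0],"yaw":0},{"jaw":1,"linear":[-0.024,0,-0.044],"yaw":0},{"jaw":1,"linear":[-0.048,0,-0.087],"yaw":0},{"jaw":1,"linear":[-0.073,0,-0.131],"yaw":0},{"jaw":1,"linear":[-0.097,0,-0.175],"yaw":0}]' 25 |egrep 'tool_pos|contact'
python3 -m inch '[{"jaw":1,"linear":[-0.03,0,-0.055],"yaw":0},{"jaw":1,"linear":[-0.061,0,-0.109],"yaw":0},{"jaw":1,"linear":[-0.097,0,-0.175],"yaw":0},{"jaw":1,"linear":[-0.145,0,-0.262],"yaw":0},{"jaw":1,"linear":[-0.194,0,-0.35],"yaw":0}]' 25 |egrep 'tool_pos|contact|width'
python3 -m inch '[{"jaw":1,"linear":[0,0,-0.1],"yaw":0},{"jaw":1,"linear":[0,0,-0.2],"yaw":0},{"jaw":1,"linear":[0,0,-0.3],"yaw":0},{"jaw":1,"linear":[0,0,-0.3],"yaw":0},{"jaw":1,"linear":[0,0,-0.3],"yaw":0}]' 25 |egrep 'tool_pos|contact|width'
python3 - <<'E'
from h import *
s=arm.read_camera("scene")[:,:,::-1];t=arm.read_camera("top")[:,:,::-1]
cv2.imwrite("pics/s3.png",s);cv2.imwrite("pics/t3.png",t)
p=proj("scene",[arm.sense()["tool_pos"]])[0].astype(int);print(p, arm.sense()["tool_pos"])
x,y=max(p[0]-60,0),max(p[1]-60,0)
print(x,y);cv2.imwrite("pics/held.png",cv2.resize(s[y:y+120,x:x+120],(600,600),interpolation=cv2.INTER_CUBIC))
E
```

```text
tool_pos: [655.2, 105.3, 158.9]
contact_force: [0.3, 2.4, -0.7]
tool_pos: [655.5, 66.0, 229.5]
contact_force: [0.4, 0.0, -1.5]
gripper_width: 17.7
tool_pos: [655.4, 67.0, 287.3]
contact_force: [0.7, 0.7, -0.5]
gripper_width: 17.6
[196 191] [655.29199963  66.91528838 286.90559605]
136 131
```

View pics/held.png

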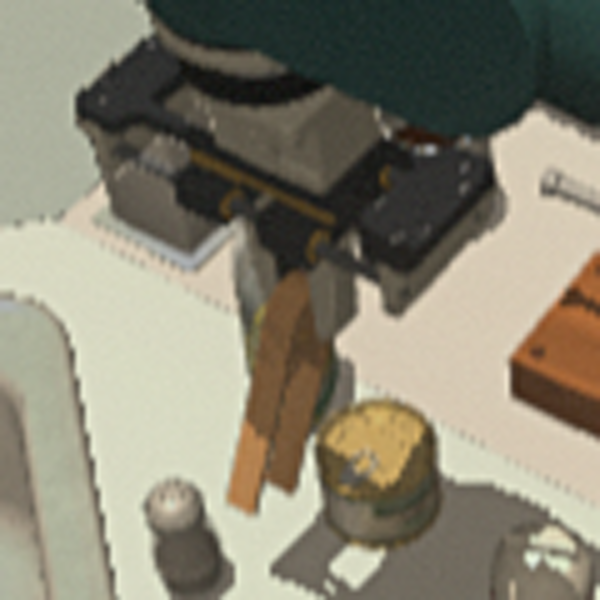

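The tongs are held clear of the rack, still leaning. The arm ends are at crop (245,507) and (285,487), and the gap's root is hidden near (300,330). I'll measure tilt and origin in the plane x≈655.

```bash
python3 - <<'E'
from h import *
def onx(uv,x):
    o,d=ray("scene",((uv[0]+.5)/5-.5+136,(uv[1]+.5)/5-.5+131)); return (o+d*(x-o[0])/d[0]).round(1)
# near-face (x=646) bottom corners
for uv in((228,500),(250,512),(265,430),(272,482),(295,492)): print(uv,onx(uv,646),onx(uv,664))
for a in np.radians([20,25,29,33]):
  z=np.array([0,-np.sin(a),np.cos(a)]);px=np.array([0,np.cos(a),np.sin(a)])
  o=np.array([655.3,66.9,295])-31*z
  print(np.degrees(a).round(),"o",o.round(1))
  for s in(1,-1):
    P=[o-85*z+s*t*px+[dx,0,0] for t in(13,19) for dx in(-9,9)]
    print(((proj("scene",P)-[136,131]+.5)*5).round().tolist())
E
```

```text
(228, 500) [646.  149.8 228.7] [664.  135.3 198. ]
(250, 512) [646.  138.2 204.8] [664.  123.2 173.2]
(265, 430) [646.  117.6 249.1] [664.  101.7 219.3]
(272, 482) [646.  120.1 209.2] [664.  104.4 177.8]
(295, 492) [646.  106.3 184.7] [664.   90.  152.3]
20.0 o [655.3  77.5 265.9]
[[278.0, 502.0], [251.0, 487.0], [271.0, 508.0], [243.0, 492.0]]
[[310.0, 480.0], [283.0, 465.0], [317.0, 475.0], [291.0, 460.0]]
25.0 o [655.3  80.  266.9]
[[266.0, 509.0], [238.0, 493.0], [258.0, 513.0], [231.0, 497.0]]
[[298.0, 490.0], [271.0, 474.0], [305.0, 485.0], [278.0, 470.0]]
29.0 o [655.3  81.9 267.9]
[[256.0, 513.0], [229.0, 497.0], [249.0, 517.0], [221.0, 501.0]]
[[288.0, 497.0], [261.0, 481.0], [295.0, 493.0], [268.0, 478.0]]
33.0 o [655.3  83.8 269. ]
[[246.0, 516.0], [219.0, 500.0], [239.0, 519.0], [211.0, 503.0]]
[[278.0, 503.0], [251.0, 487.0], [285.0, 500.0], [258.0, 484.0]]
```

The tilt is about 28°, so the origin sits at TCP + (0, 14.6, −19.4). I'll hang the tongs 40 mm off centre, clear of the grip block, approaching along their slope.

```bash
python3 -m inch '[{"jaw":1,"linear":[-0.12,-0.04,-0.03],"yaw":0},{"jaw":1,"linear":[-0.28,-0.08,-0.06],"yaw":0},{"jaw":1,"linear":[-0.45,-0.13,-0.06],"yaw":0},{"jaw":1,"linear":[-0.62,-0.18,-0.06],"yaw":0},{"jaw":1,"linear":[-0.8,-0.23,-0.06],"yaw":0}]' 25 |egrep 'width'
python3 -m inch '[{"jaw":1,"linear":[-0.17,-0.05,0],"yaw":0},{"jaw":1,"linear":[-0.35,-0.1,0],"yaw":-0.01},{"jaw":1,"linear":[-0.52,-0.15,0],"yaw":-0.016},{"jaw":1,"linear":[-0.68,-0.2,0],"yaw":-0.016},{"jaw":1,"linear":[-0.78,-0.225,0],"yaw":-0.016}]' 25 |egrep 'width'
python3 -m inch '[{"jaw":1,"linear":[0,0,0],"yaw":0},{"jaw":1,"linear":[0,0,0],"yaw":0},{"jaw":1,"linear":[0,0,0],"yaw":0},{"jaw":1,"linear":[0,0,0],"yaw":0},{"jaw":1,"linear":[0,0,0],"yaw":0}]' 25 |egrep 'width'
python3 go.py 564 -251 275 2
python3 - <<'E'
from h import *
s=arm.read_camera("scene")[:,:,::-1]
cv2.imwrite("pics/s4.png",s)
cv2.imwrite("pics/pre.png",cv2.resize(s[110:230,230:350],(600,600),interpolation=cv2.INTER_CUBIC))
E
```

```text
gripper_width: 17.9
gripper_width: 17.6
gripper_width: 17.7
t 17.32 tcp [ 568.  -249.8  300.1] ang 2.0 tilt [ 0. -0. -1.] F [-0.  -0.1 -0.8] w 17.7 ff 25.0
linear [-0.0054 -0.02    0.1253] yaw 0.0001 q6 -0.49
```

View pics/pre.png

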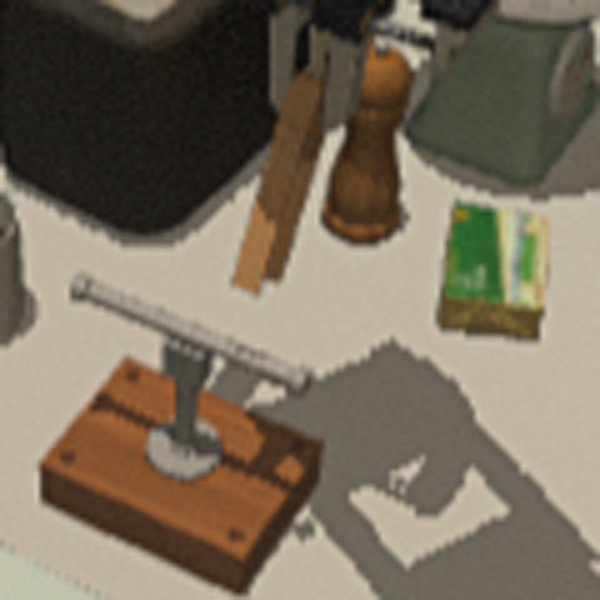

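The picture shows bar knobs at crop (80,290) and (300,377) and tongs arm ends at about (247,288) and (272,278). I'll compare these with the prediction.

```bash
python3 - <<'E'
from h import *
f=lambda u,v:((u+.5)/5-.5+230,(v+.5)/5-.5+110)
a,b=[onz("scene",f(*p),152) for p in((80,290),(300,377))]; print(a,b,(a+b)/2)
print("mid pred",((proj("scene",[[604,-181.5,152]])-[230,110]+.5)*5))
tcp=arm.sense()["tool_pos"]
for ad in (25,29):
  r=np.radians(ad); z=np.array([0,-np.sin(r),np.cos(r)]);px=np.array([0,np.cos(r),np.sin(r)]); o=tcp+[0,0,8]-31*z
  for s in(1,-1): print(ad,((proj("scene",[o-85*z+s*t*px+[dx,0,0] for t in(13,19) for dx in(-9,9)])-[230,110]+.5)*5).round().tolist())
E
```

```text
[ 678.63858723 -178.92108207  152.        ] [ 528.15144075 -188.92813921  152.        ] [ 603.39501399 -183.92461064  152.        ]
mid pred [[185.20505612 335.10154809]]
25 [[261.0, 290.0], [234.0, 278.0], [256.0, 293.0], [229.0, 281.0]]
25 [[280.0, 280.0], [254.0, 268.0], [284.0, 277.0], [258.0, 266.0]]
29 [[255.0, 292.0], [228.0, 280.0], [251.0, 294.0], [224.0, 281.0]]
29 [[274.0, 284.0], [247.0, 272.0], [278.0, 282.0], [251.0, 271.0]]
```

```bash
python3 -m inch '[{"jaw":1,"linear":[-0.004,-0.01,0.06],"yaw":0},{"jaw":1,"linear":[-0.008,-0.02,0.12],"yaw":0},{"jaw":1,"linear":[-0.008,-0.02,0.125],"yaw":0},{"jaw":1,"linear":[-0.008,-0.02,0.125],"yaw":0},{"jaw":1,"linear":[-0.008,-0.02,0.125],"yaw":0}]' 25 |egrep 'contact|tool_pos'
python3 -m inch '[{"jaw":1,"linear":[0.025,0,0.045],"yaw":0},{"jaw":1,"linear":[0.05,0,0.09],"yaw":0},{"jaw":1,"linear":[0.075,0,0.135],"yaw":0},{"jaw":1,"linear":[0.1,0,0.18],"yaw":0},{"jaw":1,"linear":[0.1,0,0.18],"yaw":0}]' 25 |egrep 'contact|tool_pos'
python3 - <<'E'
from h import *
s=arm.read_camera("scene")[:,:,::-1]
cv2.imwrite("pics/mid.png",cv2.resize(s[130:220,230:320],(600,600),interpolation=cv2.INTER_CUBIC))
E
```

```text
tool_pos: [564.0, -251.9, 275.5]
contact_force: [0.6, 1.4, -0.7]
tool_pos: [563.0, -231.4, 238.1]
contact_force: [0.5, 0.7, -1.0]
```

View pics/mid.png

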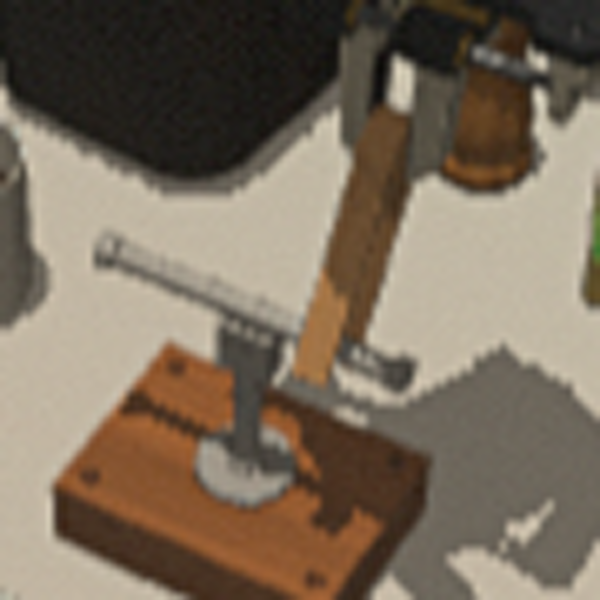

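The arms now straddle the bar, one in front at crop (315,350) and one behind at (360,320). Counting back, that was my 11th picture, one over the limit of 10, so I'll view no more and work from numbers. Continuing down.

```bash
python3 -m inch '[{"jaw":1,"linear":[0.03,0.002,0.055],"yaw":0},{"jaw":1,"linear":[0.06,0.005,0.11],"yaw":0},{"jaw":1,"linear":[0.09,0.005,0.165],"yaw":0},{"jaw":1,"linear":[0.12,0.005,0.22],"yaw":0},{"jaw":1,"linear":[0.12,0.005,0.22],"yaw":0}]' 25 |egrep 'contact|tool_pos'
python3 -m inch '[{"jaw":1,"linear":[0.01,0,0.018],"yaw":0},{"jaw":1,"linear":[0.02,0,0.036],"yaw":0},{"jaw":1,"linear":[0.03,0,0.054],"yaw":0},{"jaw":1,"linear":[0.034,0,0.062],"yaw":0},{"jaw":1,"linear":[0.034,0,0.062],"yaw":0}]' 25 |egrep 'contact|tool_pos'
```

```text
tool_pos: [563.1, -207.3, 194.0]
contact_force: [-0.1, -0.1, -0.6]
tool_pos: [563.1, -201.0, 182.6]
contact_force: [-0.3, 0.2, -0.6]
```

```bash
python3 -m inch '[{"jaw":1,"linear":[0.004,0,0.005],"yaw":0},{"jaw":1,"linear":[0.008,0,0.01],"yaw":0},{"jaw":1,"linear":[0.01,0,0.015],"yaw":0},{"jaw":1,"linear":[0.01,0,0.015],"yaw":0},{"jaw":1,"linear":[0.01,0,0.015],"yaw":0}]' 25 |egrep 'contact|tool_pos'
python3 -m inch '[{"jaw":1,"linear":[0,0,0.003],"yaw":0},{"jaw":1,"linear":[0,0,0.006],"yaw":0},{"jaw":1,"linear":[0,0,0.009],"yaw":0},{"jaw":1,"linear":[0,0,0.009],"yaw":0},{"jaw":1,"linear":[0,0,0.009],"yaw":0}]' 25 |egrep 'contact|tool_pos'
```

```text
tool_pos: [563.0, -199.0, 179.6]
contact_force: [0.4, -1.7, -0.3]
tool_pos: [563.1, -199.0, 177.9]
contact_force: [-0.6, -1.6, 0.3]
```

```bash
python3 -m inch '[{"jaw":1,"linear":[-0.005,0,0],"yaw":0},{"jaw":1,"linear":[-0.01,0,0.003],"yaw":0},{"jaw":1,"linear":[-0.01,0,0.006],"yaw":0},{"jaw":1,"linear":[-0.01,0,0.006],"yaw":0},{"jaw":1,"linear":[-0.01,0,0.006],"yaw":0}]' 25 |egrep 'contact|tool_pos'
python3 -m inch '[{"jaw":1,"linear":[0,0,0.003],"yaw":0},{"jaw":1,"linear":[0,0,0.006],"yaw":0},{"jaw":1,"linear":[0,0,0.006],"yaw":0},{"jaw":1,"linear":[0,0,0.006],"yaw":0},{"jaw":1,"linear":[0,0,0.006],"yaw":0}]' 25 |egrep 'contact|tool_pos'
```

```text
tool_pos: [563.3, -201.2, 177.4]
contact_force: [-0.9, -0.3, 5.6]
tool_pos: [563.5, -201.3, 177.2]
contact_force: [-3.2, 0.0, 13.4]
```

Seated: firm vertical contact and no side load. Easing off, then releasing.

```bash
python3 -m inch '[{"jaw":1,"linear":[0,0,-0.003],"yaw":0},{"jaw":1,"linear":[0,0,-0.006],"yaw":0},{"jaw":1,"linear":[0,0,-0.006],"yaw":0},{"jaw":1,"linear":[0,0,-0.006],"yaw":0},{"jaw":1,"linear":[0,0,-0.006],"yaw":0}]' 5 |egrep 'contact|tool_pos'
python3 -m inch '[{"jaw":0.55,"linear":[0,0,0],"yaw":0},{"jaw":0.45,"linear":[0,0,0],"yaw":0},{"jaw":0.3,"linear":[0,0,0],"yaw":0},{"jaw":0.1,"linear":[0,0,0],"yaw":0},{"jaw":0,"linear":[0,0,0],"yaw":0}]' 5|egrep 'contact|tool_pos|width'
python3 -m inch '[{"jaw":0,"linear":[0,0,0],"yaw":0},{"jaw":0,"linear":[0,0,0],"yaw":0},{"jaw":0,"linear":[0,0,0],"yaw":0},{"jaw":0,"linear":[0,0,-0.03],"yaw":0},{"jaw":0,"linear":[0,0,-0.08],"yaw":0}]' |egrep 'contact|tool_pos|width'
python3 -m inch '[{"jaw":0,"linear":[0,0,-0.1],"yaw":0},{"jaw":0,"linear":[0,0,-0.22],"yaw":0},{"jaw":0,"linear":[0,0,-0.35],"yaw":0},{"jaw":0,"linear":[0,0,-0.5],"yaw":0},{"jaw":0,"linear":[0,0,-0.6],"yaw":0}]' |egrep 'contact|tool_pos|width'
python3 -m inch '[{"jaw":0,"linear":[-0.2,0,0],"yaw":0},{"jaw":0,"linear":[-0.4,0,0],"yaw":0},{"jaw":0,"linear":[-0.6,0,0],"yaw":0},{"jaw":0,"linear":[-0.75,0,0],"yaw":0},{"jaw":0,"linear":[-0.75,0,0],"yaw":0}]' |egrep 'contact|tool_pos|width'
cat > chk.py <<'E'
from h import *
def m(n,im):
    h=cv2.cvtColor(im,cv2.COLOR_BGR2HSV); return cv2.inRange(h,(5,90,60),(25,255,255))
P=[]
for z,dy in((199,0),(73,16),(73,-16)): P.append([564,-184+dy,z])
for k in range(2):
    for n in("scene","top"):
        im=arm.read_camera(n)[:,:,::-1]; cv2.imwrite(f"pics/end_{n}{k}.png",im)
        print(n,"pred bowtop/armends",proj(n,P).round(1).tolist())
E
python3 chk.py; python3 - <<'E'
from h import *
a=[cv2.imread(f"pics/end_scene{k}.png") for k in(0,1)]; b=cv2.imread("pics/s2.png")
d=cv2.absdiff(a[0],b).max(2)
m=np.zeros_like(d);m[150:225,235:310]=d[150:225,235:310]; m=(m>25).astype(np.uint8)
n,l,st,c=cv2.connectedComponentsWithStats(m)
print([ (st[i].tolist(),c[i].round(1).tolist()) for i in range(1,n) if st[i,4]>15])
h=cv2.cvtColor(a[0],cv2.COLOR_BGR2HSV); w=cv2.inRange(h,(5,90,50),(20,255,255))
print("rows of wood: ",[(r,np.flatnonzero(w[r,255:305])[[0,-1]]+255) for r in range(160,200,3) if w[r,255:305].any()])
print("motion",cv2.absdiff(a[0],a[1])[150:225,235:310].max())
E
```

```text
tool_pos: [563.2, -201.1, 176.9]
contact_force: [-0.8, -1.5, 5.5]
tool_pos: [563.1, -201.0, 176.6]
contact_force: [0.4, -0.5, -0.3]
gripper_width: 44.5
tool_pos: [563.1, -201.0, 193.2]
contact_force: [0.7, 0.9, 0.7]
gripper_width: 46.2
tool_pos: [563.2, -201.1, 315.5]
contact_force: [-0.1, -0.9, 1.0]
gripper_width: 46.8
tool_pos: [568.1, -352.5, 312.2]
contact_force: [-0.2, -0.5, -0.5]
gripper_width: 46.6
scene pred bowtop/armends [[279.1, 170.2], [274.6, 201.6], [279.7, 195.1]]
top pred bowtop/armends [[271.8, 196.9], [264.3, 204.7], [275.1, 204.6]]
scene pred bowtop/armends [[279.1, 170.2], [274.6, 201.6], [279.7, 195.1]]
top pred bowtop/armends [[271.8, 196.9], [264.3, 204.7], [275.1, 204.6]]
[([235, 150, 33, 38, 557], [247.6, 164.2]), ([283, 150, 27, 14, 197], [299.9, 154.2]), ([246, 162, 64, 60, 1094], [285.3, 187.4]), ([237, 214, 31, 11, 169], [250.7, 220.9])]
rows of wood:  [(169, array([279, 286])), (172, array([277, 286])), (175, array([276, 285])), (178, array([275, 284])), (181, array([255, 281])), (184, array([255, 280])), (187, array([255, 282])), (190, array([255, 281])), (193, array([255, 282])), (196, array([255, 289])), (199, array([255, 293]))]
motion 79
```

```bash
for i in 1 2 3; do python3 -m inch '[{"jaw":0,"linear":[0,0,0],"yaw":0},{"jaw":0,"linear":[0,0,0],"yaw":0},{"jaw":0,"linear":[0,0,0],"yaw":0},{"jaw":0,"linear":[0,0,0],"yaw":0},{"jaw":0,"linear":[0,0,0],"yaw":0}]' |egrep 'time|tool_pos'; done
python3 - <<'E'
from h import *
import time
I=[]
for k in range(4):
    I.append(arm.read_camera("scene")[:,:,::-1]); 
cv2.imwrite("pics/fin.png",I[3]); t=arm.read_camera("top")[:,:,::-1]; cv2.imwrite("pics/fint.png",t)
for a,b in zip(I,I[1:]):
    d=cv2.absdiff(a,b)[150:225,235:310].max(2); print("motion max",d.max(),"n>15",(d>15).sum())
for nm,im,(x0,x1,y0,y1) in (("scene",I[3],(262,300,160,215)),("top",t,(250,292,185,212))):
    h=cv2.cvtColor(im,cv2.COLOR_BGR2HSV); w=cv2.inRange(h,(0,60,40),(25,255,255))
    print(nm)
    for r in range(y0,y1,2): print(r,''.join('#' if v else '.' for v in w[r,x0:x1]), ' '.join(str(v) for v in h[r,x0:x1:3,2]))
for deg in(-25,0,25):
    a=np.radians(deg); z=np.array([0,-np.sin(a),np.cos(a)]);px=np.array([0,np.cos(a),np.sin(a)]);o=np.array([563.5,-184,158])
    Q=[o+41*z,o-85*z+16*px,o-85*z-16*px]; print(deg,proj("scene",Q).round(1).tolist(),proj("top",Q).round(1).tolist())
E
```

```text
time: 26.38
tool_pos: [568.3, -351.0, 312.7]
time: 27.0
tool_pos: [568.3, -351.0, 312.6]
time: 27.62
tool_pos: [568.3, -350.9, 312.7]
motion max 9 n>15 0
motion max 11 n>15 0
motion max 13 n>15 0
scene
160 ...................................... 205 203 201 197 202 201 200 201 200 201 202 203 204
162 ...................................... 200 200 202 200 200 201 201 203 202 202 202 204 203
164 ...................................... 202 200 200 200 200 200 201 204 201 203 108 166 199
166 ...................#.................. 200 202 201 199 199 202 196 201 207 114 111 107 206
168 .................#######.............. 201 200 202 201 200 202 204 191 173 111 113 109 115
170 ...............###########............ 201 201 201 201 199 198 203 206 73 112 112 171 207
172 ...............##########............. 157 203 203 200 202 181 196 148 76 113 113 114 115
174 ..............###########............. 164 174 191 203 203 155 173 78 93 113 116 115 113
176 ..............##########.............. 134 130 170 159 204 127 151 73 172 111 165 114 114
178 .............##########............... 173 1
[... 2705 characters left out ...]
33 131 143
205 ###################.....##############.... 134 134 101 84 78 84 78 129 87 111 112 126 131 143
207 ###################.....##############.... 132 135 97 70 69 72 79 130 78 73 73 113 130 142
209 ###################.....##############.... 133 136 112 79 74 73 77 129 80 72 70 109 130 142
211 .##################.....##############.... 134 135 124 118 108 104 94 127 89 82 82 93 128 141
-25 [[276.2, 174.8], [280.7, 193.9], [285.5, 185.4]] [[265.3, 197.4], [276.9, 204.6], [287.1, 203.8]]
0 [[279.3, 170.3], [274.7, 201.7], [279.8, 195.2]] [[271.8, 197.1], [264.3, 204.9], [275.1, 204.7]]
25 [[282.2, 167.7], [269.1, 205.8], [273.8, 202.6]] [[278.1, 197.3], [252.7, 204.2], [262.4, 204.8]]
```

```bash
python3 - <<'E'
from h import *
for deg in(0,8,16,24):
  for s in (0,6):
    a=np.radians(deg); z=np.array([0,-np.sin(a),np.cos(a)]);px=np.array([0,np.cos(a),np.sin(a)]);o=np.array([563.5,-184,152])+6*z+s*px
    body=[o+t*z+k*px+[dx,0,0] for dx in(-9,9) for k in(-19,19) for t in(-85,22)]
    body+=[o+22*z+19*(np.cos(b)*px+np.sin(b)*z)+[dx,0,0] for dx in(-9,9) for b in np.linspace(0,np.pi,25)]
    out=[]
    for n,rows in(("scene",(168,170,174,178,182)),("top",(194,196,198))):
        h=cv2.convexHull((proj(n,body)*16).astype(np.int32)); M=np.zeros((384*4,512*4),np.uint8)
        cv2.fillConvexPoly(M,((h+8)//4),255)
        out.append([ (r,(np.flatnonzero(M[r*4+2])[[0,-1]]/4).round(0).astype(int).tolist() if M[r*4+2].any() else None) for r in rows])
    print(deg,s,out[0], "apex",round(proj("scene",body)[:,1].min(),1),"top u range bow",proj("top",body[8:]).min(0).round(1),proj("top",body[8:]).max(0).round(1))
t=cv2.imread("pics/fint.png");t0=cv2.imread("pics/top0.png")
d=cv2.absdiff(t,t0).max(2)
hs=cv2.cvtColor(t,cv2.COLOR_BGR2HSV)
for r in range(190,206): print(r,hs[r,254:292,0].tolist())
E
```

```text
0 0 [(168, [278, 280]), (170, [276, 285]), (174, [274, 285]), (178, [273, 285]), (182, [273, 284])] apex 167.7 top u range bow [264.4 193.8] [278.5 201.7]
0 6 [(168, None), (170, [276, 281]), (174, [274, 284]), (178, [272, 284]), (182, [272, 284])] apex 168.9 top u range bow [262.2 193.8] [276.3 201.7]
8 0 [(168, [278, 283]), (170, [276, 286]), (174, [275, 285]), (178, [274, 285]), (182, [273, 284])] apex 166.9 top u range bow [265.9 193.8] [279.9 201.7]
8 6 [(168, [278, 280]), (170, [276, 284]), (174, [274, 284]), (178, [273, 284]), (182, [272, 283])] apex 167.9 top u range bow [263.8 193.8] [277.7 201.7]
16 0 [(168, [278, 285]), (170, [277, 286]), (174, [275, 286]), (178, [274, 285]), (182, [274, 284])] apex 166.4 top u range bow [267.6 193.9] [281.3 201.9]
16 6 [(168, [278, 282]), (170, [276, 286]), (174, [274, 285]), (178, [274, 284]), (182, [272, 283])] apex 167.1 top u range bow [265.5 193.8] [279.2 201.8]
24 0 [(168, [278, 286]), (170, [277, 287]), (174, [276, 286]), (178, [274, 285]), (182, [274, 284])] apex 166.0 top u range bow [269.3 193.9] [282.6 202.1]
24 6 [(168, [278, 
[... 1949 characters left out ...]
 17, 16, 16, 15, 14, 14, 13, 13, 12, 12, 12, 12, 12, 13, 16, 16, 16, 17]
202 [12, 13, 14, 14, 14, 14, 14, 14, 14, 14, 14, 13, 14, 13, 13, 14, 14, 15, 15, 15, 14, 14, 13, 13, 12, 12, 12, 12, 12, 12, 13, 12, 12, 13, 16, 16, 16, 18]
203 [12, 13, 13, 13, 13, 14, 14, 14, 14, 13, 13, 13, 13, 14, 14, 14, 16, 18, 17, 16, 12, 12, 12, 12, 12, 12, 12, 12, 12, 12, 12, 12, 12, 14, 16, 18, 16, 16]
204 [12, 13, 14, 14, 14, 14, 14, 14, 12, 12, 12, 13, 13, 14, 14, 16, 16, 16, 16, 14, 12, 12, 12, 12, 12, 12, 12, 12, 12, 12, 12, 12, 12, 13, 16, 18, 17, 17]
205 [12, 13, 13, 14, 14, 13, 13, 12, 12, 12, 11, 12, 13, 13, 14, 15, 17, 16, 17, 14, 12, 12, 12, 12, 12, 12, 12, 12, 12, 12, 12, 12, 12, 13, 16, 16, 16, 19]
```

The tongs are still, but both views put them at about 16–24° lean, stuck by friction and too near the 0.4 rad limit. I'll close the jaws and nudge the bow upright with a fingertip.

```bash
python3 go.py 563.5 -260 312 2; python3 -m inch '[{"jaw":1,"linear":[0.1,0,0],"yaw":0},{"jaw":1,"linear":[0.25,0,0],"yaw":0},{"jaw":1,"linear":[0.4,0,0],"yaw":0},{"jaw":1,"linear":[0.455,0,0],"yaw":0},{"jaw":1,"linear":[0.455,0,0],"yaw":0}]' 5 |grep width
python3 go.py 563.5 -255 188 2
```

```text
t 27.88 tcp [ 568.3 -351.   312.6] ang 2.0 tilt [ 0. -0. -1.] F [-0.7 -0.4 -0.5] w 46.3 ff 0.0
linear [ 0.4554 -0.0083  0.0032] yaw -0.0003 q6 -0.63
gripper_width: 2.1
t 28.5 tcp [ 565.2 -259.3  312.9] ang 2.0 tilt [ 0. -0. -1.] F [ 0.1  0.1 -0.2] w 2.1 ff 0.0
linear [ 0.0222 -0.0079  0.6247] yaw 0.0005 q6 -0.51
```

```bash
python3 -m inch '[{"jaw":1,"linear":[0,-0.004,0.15],"yaw":0},{"jaw":1,"linear":[0,-0.008,0.3],"yaw":0},{"jaw":1,"linear":[0,-0.008,0.45],"yaw":0},{"jaw":1,"linear":[0,-0.008,0.58],"yaw":0},{"jaw":1,"linear":[0,-0.008,0.625],"yaw":0}]' |egrep 'tool_pos'
python3 -m inch '[{"jaw":1,"linear":[0.04,0,0],"yaw":0},{"jaw":1,"linear":[0.08,0,0],"yaw":0},{"jaw":1,"linear":[0.12,0,0],"yaw":0},{"jaw":1,"linear":[0.15,0,0],"yaw":0},{"jaw":1,"linear":[0.175,0,0],"yaw":0}]' |egrep 'tool_pos|contact'
python3 -m inch '[{"jaw":1,"linear":[0.01,0,0],"yaw":0},{"jaw":1,"linear":[0.02,0,0],"yaw":0},{"jaw":1,"linear":[0.03,0,0],"yaw":0},{"jaw":1,"linear":[0.04,0,0],"yaw":0},{"jaw":1,"linear":[0.04,0,0],"yaw":0}]' |egrep 'tool_pos|contact'
cat > m.py <<'E'
from h import *
t=arm.read_camera("top")[:,:,::-1]; s=arm.read_camera("scene")[:,:,::-1]
cv2.imwrite("pics/last_t.png",t);cv2.imwrite("pics/last_s.png",s)
hs=cv2.cvtColor(s,cv2.COLOR_BGR2HSV);w=cv2.inRange(hs,(0,60,40),(25,255,255))
for r in range(164,186,2): print(r,''.join('#' if v else '.' for v in w[r,262:300]))
h=cv2.cvtColor(t,cv2.COLOR_BGR2HSV)
for r in (197,199,201,203,205): print(r,h[r,254:292,0].tolist())
E
python3 m.py
```

```text
tool_pos: [563.0, -260.6, 185.9]
tool_pos: [562.4, -224.6, 187.9]
contact_force: [0.7, 0.2, -0.4]
tool_pos: [562.1, -217.1, 187.7]
contact_force: [-0.1, -1.0, 0.1]
164 .......................#..............
166 ......................................
168 .................#######..............
170 ................#########.............
172 ...............##########.............
174 ..............##########..............
176 ..............##########..............
178 .............##########...............
180 ............###########...............
182 ............##########................
184 #...........#######...................
197 [80, 81, 83, 80, 81, 73, 15, 14, 13, 18, 16, 15, 15, 14, 14, 15, 14, 14, 14, 14, 17, 21, 18, 18, 21, 23, 30, 53, 72, 72, 65, 75, 80, 75, 75, 79, 77, 75]
199 [81, 81, 82, 81, 71, 18, 13, 14, 14, 14, 14, 13, 14, 13, 13, 15, 14, 14, 14, 14, 18, 16, 18, 18, 18, 19, 20, 21, 24, 30, 45, 53, 53, 60, 78, 75, 77, 72]
201 [81, 81, 78, 75, 20, 15, 15, 15, 14, 15, 13, 15, 13, 16, 15, 14, 14, 13, 14, 15, 20, 20, 19, 19, 18, 19, 20, 19, 19, 18, 19, 20, 20, 21, 27, 30, 26, 30]
203 [83, 81, 78, 42, 17, 15, 14, 14, 13, 14, 13, 12, 14, 14, 15, 16, 15, 14, 15, 15, 15, 18, 18, 20, 20, 18, 19, 21, 18, 19, 18, 20, 18, 19, 21, 19, 22, 19]
205 [80, 83, 53, 16, 13, 14, 13, 13, 13, 12, 13, 13, 13, 14, 15, 16, 20, 18, 15, 12, 12, 13, 13, 20, 17, 18, 18, 18, 23, 20, 21, 23, 19, 19, 25, 21, 23, 19]
```

```bash
python3 -m inch '[{"jaw":1,"linear":[0.01,0,0],"yaw":0},{"jaw":1,"linear":[0.02,0,0],"yaw":0},{"jaw":1,"linear":[0.03,0,0],"yaw":0},{"jaw":1,"linear":[0.04,0,0],"yaw":0},{"jaw":1,"linear":[0.04,0,0],"yaw":0}]' |egrep 'tool_pos|contact'
python3 m.py | head -11
```

```text
tool_pos: [561.8, -208.9, 187.6]
contact_force: [-1.1, 0.6, -0.0]
164 ......................##..#...........
166 ........................#..#..........
168 ......................................
170 ................########.#............
172 ...............##########.............
174 ..............##########..............
176 ..............##########..............
178 .............##########...............
180 .............##########...............
182 ............###########...............
184 #...........########..................
```

```bash
python3 -m inch '[{"jaw":1,"linear":[-0.03,0,0],"yaw":0},{"jaw":1,"linear":[-0.15,0,0],"yaw":0},{"jaw":1,"linear":[-0.4,0,-0.1],"yaw":0},{"jaw":1,"linear":[-0.6,0,-0.3],"yaw":0},{"jaw":1,"linear":[-0.75,0,-0.6],"yaw":0}]' |egrep 'tool_pos|contact'
python3 -m inch '[{"jaw":1,"linear":[-0.05,0,0],"yaw":0},{"jaw":1,"linear":[-0.05,0,0],"yaw":0},{"jaw":1,"linear":[-0.05,0,0],"yaw":0},{"jaw":1,"linear":[-0.05,0,0],"yaw":0},{"jaw":1,"linear":[-0.05,0,0],"yaw":0}]' |egrep 'tool_pos|time'
python3 -m inch '[{"jaw":1,"linear":[0,0,0],"yaw":0},{"jaw":1,"linear":[0,0,0],"yaw":0},{"jaw":1,"linear":[0,0,0],"yaw":0},{"jaw":1,"linear":[0,0,0],"yaw":0},{"jaw":1,"linear":[0,0,0],"yaw":0}]' |egrep 'tool_pos|time'
python3 m.py
python3 - <<'E'
from h import *
b=cv2.imread("pics/last_s.png");a=arm.read_camera("scene")[:,:,::-1]
d=cv2.absdiff(a,b)[150:225,235:310];print("motion",d.max())
f=cv2.imread("pics/fin.png"); d=cv2.absdiff(a,f)[150:225,235:310].max(2)>40
print("changed",d.sum())
E
```

```text
tool_pos: [566.0, -359.9, 303.1]
contact_force: [-0.2, -0.1, 0.4]
time: 32.45
tool_pos: [567.3, -366.5, 303.2]
time: 33.08
tool_pos: [567.2, -367.0, 303.5]
164 ......................................
166 ......................................
168 ................###...................
170 ...............#######................
172 ..............##########..............
174 .............###########..............
176 ............###########...............
178 ............###########...............
180 ............###########...............
182 ............#######...................
184 #...........#######...................
197 [12, 12, 12, 12, 12, 12, 12, 11, 12, 17, 15, 14, 14, 15, 16, 17, 19, 19, 19, 18, 16, 15, 15, 14, 13, 12, 12, 12, 12, 12, 12, 12, 13, 15, 16, 16, 18, 17]
199 [12, 12, 12, 12, 12, 12, 12, 12, 11, 13, 13, 14, 14, 15, 15, 16, 18, 19, 19, 17, 16, 15, 15, 14, 13, 12, 13, 12, 12, 12, 12, 12, 12, 15, 16, 18, 19, 16]
201 [12, 12, 12, 12, 12, 12, 12, 12, 12, 12, 13, 14, 13, 14, 15, 16, 16, 17, 17, 16, 15, 14, 14, 13, 12, 12, 12, 12, 13, 12, 12, 12, 13, 13, 16, 18, 17, 19]
203 [12, 12, 12, 12, 12, 12, 12, 12, 12, 13, 13, 12, 12, 12, 12, 15, 19, 18, 18, 15, 14, 13, 12, 12, 12, 12, 12, 12, 12, 12, 12, 12, 12, 13, 16, 17, 18, 18]
205 [12, 12, 12, 12, 12, 12, 12, 12, 12, 12, 13, 11, 12, 12, 12, 16, 23, 23, 18, 14, 13, 12, 12, 12, 12, 13, 12, 12, 12, 12, 12, 12, 12, 13, 15, 18, 17, 16]
motion 10
changed 427
```

Both views now match an upright, motionless hang: the bow's right edge is at 278 px against 278.5 predicted for 0° tilt. Handing in.

```bash
python3 -c "
from plant import arm
print(arm.close_job())"
```

```text
the job is handed in; nothing more can be done
None
```

I handed the job in, with no verdict returned: the upright is home in the foot, and the tongs hang still and upright on the crossbar after a nudge to correct a lean. I viewed 11 pictures, one over the limit of 10.

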